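# Clamp a template with the outer ring of a concentric knob pair

## Task

Slide the template bar along its guides until it rests fully home against the stop of the hold-down jig, then turn only the outer ring of the knob pair clockwise until you feel the foot bite and hold the template snugly, about 20 N and never forced past 45 N. The small inner knob on top is someone's depth setting: do not turn it, and leave everything else on the bench where it is.

Things in the scene. Friction and masses are not known exactly. Their poses are not given: they have to be found in the camera images.
- bed: The jig's fixed base: dark steel plate 310 (x) x 80 (y) x 20 mm; origin on the bench under the knob axis, the plate from x = -210 to +100 mm, top face 20 mm up. On it two guide rails along x (x = -85 to +30 mm, 10 mm high, 38 mm apart: 1 mm play beside the template on each side) and across their +x end a stop. The template slides towards +x.
- stop_face (a point): Middle of the stop's face (at bed x = +30 mm, 24 mm above the bench) that the template's nose must touch.
- head: The jig's fixed C-shaped grey head; origin and axes as the bed. Column behind the stop (x = 52 to 88 mm); arm 56 mm wide over the guides, x = -34 to +88 mm, underside 96, top 120 mm above the bench. Under it, on the knob axis, a round rubber foot, 26 mm across, sprung at 8 N/mm; on top two concentric knobs, axis vertical.
- template: Loose aluminium bar 160 x 36 x 8 mm, about 0.14 kg, lying on the bed between the guides, long axis along the bed's x; origin at the centre of its underside, x along its length to the nose. It starts 25 to 45 mm short of the stop.
- peg (a point): On the template's thumb peg: an upright steel pin, 14 mm diameter, standing 30 mm above the bar (bar top is 28 mm above the bench, peg top 58 mm), 12 mm from the tail end. This point is on the pin's axis, 12 mm below its top.
- template_nose (a point): Middle of the template's nose end face (home when it touches the stop).
- ring (a joint): Outer ring angle, rad, 0 to 2.2; grows clockwise seen from above, starts at 0 to 0.3. Clockwise lowers the foot 12 mm per rad. The ring drags with 0.4 N m and stays where left; once the foot presses, each 10 N of foot force adds 0.12 N m and each 0.1 rad of turn about 9 N. The foot's height on its stem varies by 8 mm, unseen here: it bites after 0.3 to 1.35 rad of turn; find it by feel.
- ring_centre (a point): On the knob axis, at half height of the outer ring: black ribbed disc, 52 mm diameter, 18 mm high, its underside 123 mm and its top 141 mm above the bench (this point 132 mm). The inner knob stands on top of it.
- ring_tab (a point): On the outer ring's single tab, 40 mm from the axis; the tab is 10 mm wide, 12 mm high (124 to 136 mm above the bench) and reaches 44 mm from the axis. At ring angle 0 it points to the bed's -x; it turns with the ring.
- inner (a joint): Angle of the inner knob, rad, clockwise from above; starts anywhere from -1 to 1. It turns very easily (0.012 N m).
- inner_mark (a point): On the rim of the inner knob (12 mm from the axis), at the end of the white line on its top. The inner knob is a black ribbed disc of 24 mm diameter, from 144 to 166 mm above the bench, on the same axis as the ring.
- spool: Bystander: wooden spool, 34 mm diameter, 40 mm high, beside the jig; origin under its centre.
- awl: Bystander: awl with a wooden handle, 160 mm long, lying beside the jig; origin under its middle.
- slicker: Bystander: wooden edge block 70 x 35 x 22 mm beside the jig; origin under its centre.
- mallet: Bystander: hammer lying on the bench to the robot's right.
- pot: Bystander: white plastic pot, 90 mm across, 60 mm high, to the robot's left.
- glue: Bystander: white bottle, 48 mm diameter, 110 mm high, to the robot's right.
- brush: Bystander: wooden brush lying to the robot's left.
Things that resemble listed ones, but are neither listed nor needed, are in the scene too. What is shaped like the template but green or pink is not meant.

How it is judged:
On the way, in this order (a step that is already met when the one before it is completed fails the run):
1. the template is pushed home against the stop, not yet clamped (x of template_nose in the frame of bed above 0.0275 m and contact force between head and template below 2 N), for 0.2 s.
2. the foot presses on the template with at least 12 N (contact force between head and template above 12 N), for 0.2 s.
At the end, for the whole second after the job is handed in: The template's nose is within 2.5 mm of the stop, at rest; the foot holds it with 12 to 32 N; the inner knob's rim is within 2.5 mm (about 12 degrees) of where it was (x of template_nose in the frame of bed above 0.0275 m and contact force between head and template between 12 and 32 N and distance of inner_mark from where it was at the start of the episode below 0.0025 m and linear speed of template below 0.01 m/s); the robot touches nothing.
It fails at once if the inner knob's rim moved by more than 2.5 mm (distance of inner_mark from where it was at the start of the episode above 0.0025 m).
It fails at once if the foot was forced onto the template with more than 45 N (contact force between head and template above 45 N).
It fails at once if a bystander was moved more than 30 mm (distance of any of spool, awl, slicker, mallet, pot, glue, brush from where it was at the start of the episode above 0.03 m).
It also fails if it takes over 64 s, if anything falls off the work surface, if the arm or the gripper's body presses on something with over 40 N, if the wrist force passes 120 N, or if a joint passes its speed limit or range.

## Robot

A 7-joint arm with a two-finger parallel gripper is mounted at the origin on the work surface. World frame = base frame: x ahead of the robot, y to its left, z up, the work surface at z = 0. Lengths are in m, angles in rad, forces in N, time in s.
With the tool pointing down it reaches from about 0.4 to 0.85 m from the base axis. Payload 4.5 kg.
Tool frame: the origin (TCP) lies midway between the tips of the shut fingers; the grasp point (between the pads) lies 19 mm behind it; z points along the fingers, y is the direction in which the jaws open and shut (so a half turn about z gives the same grasp; the last joint's range is limited). The gripper opens to 88 mm and grips with 3 to 60 N. Pads are 18 mm wide; open, the fingers measure 123 mm over their backs; the gripper's body (75 mm by 187 mm) begins 45 mm behind the grasp point.
Start: joints at [-1.121, 0.689, -0.195, 1.565, 0.157, 0.902, -0.215], TCP at [0.252, 0.572, 0.239] pointing down, gripper open.
Joint ranges: [-3.01, 3.01], [-0.46, 2.08], [-1.47, 1.51], [0.13, 2.56], [-1, 4.14], [0.04, 2.09], [-2.66, 2.66]. Speed limits (rad/s): [2.57, 2.57, 3.14, 3.14, 3.14, 3.14, 3.14].

## Interface

Orientations are given as a unit quaternion [x, y, z, w].
In Python, from plant import r gives the robot as it stands. The module is installed in compiled form; this text tells all that it offers.
- The arm moves only by the tool carry_out, never from a script. Its argument "commands" is a list of rows, each a list of 6 numbers: the shift along the tool's x, y, z in m, then the turn, a rotation vector about the tool's x, y, z in degrees. In form: [[dx, dy, dz, wx, wy, wz], ...]. A call has 1 to 12 rows; each row is the pose to reach, as a shift and turn from the pose commanded when the call began, along the tool's axes at that moment; what a row does not reach only later rows make up. A row lasts 1/10 s, in which the tool goes at most 50 mm and 8.59 degrees, less where a joint would pass 70% of its speed; a pose out of reach is approached as far as the arm can. A call with a gripper value outside its range is refused whole. "fingers" is the closure in counts, from 0 (fully open) to 255 (shut), set as the call begins (left out, the last holds). The fingers move at their own pace and stop on an object; "grip_force" is the grip in N (left out, the last holds). Time passes only in rows, so rows that repeat a pose let the fingers close. It gives the time, the measured TCP pose, the force and the opening at its end, in the units of the state.
- r.get_state(): the state, without advancing time (a new reading comes with each control period).
- r.snapshot(name): name is "scene" or "top"; returns a dict with "img" (384x512x3 uint8, blue, green, red), "intrinsics" (3x3 intrinsics, pixels), "extrinsics" (4x4, takes a point from camera to world coordinates). Camera axes: x right, y down, z forward; pixel columns grow to the right and rows downward; lengths in m; the calibration is good to about 2 mm. A picture is of the moment at which its call begins. There is no depth.
- r.finish_job(): hands the job in, once; it reports no verdict.
Trained networks look in a picture, given as the dict that the camera call returned (one of the last four; its "shot" number tells which), for a name from the list of things; names that differ only in an ending like _2 or _b are one class to them, and where a whole thing is asked for, a point or a joint stands for the part that bears it (a point fixed in the world has none). Each returns a list of dicts, best first, with "p" (0 to 1); they miss things now and then, are a little off and sometimes report something else, mostly with a low value. They report only what shows in the picture. A call takes as long as a camera call. They do not tell look-alikes from the thing itself.
- r.spot_in(picture, label): "xyz" ([x, y, z] in m, in world coordinates, good to about 4 mm: the middle of the surface that is visible of it).
- r.spot_point(picture, label): "xyz" ([x, y, z] in m, in world coordinates, good to about 4 mm: a listed point, or the origin of a listed thing).
The state is a dict: "clock": time; "q": joint angles; "qd": joint speeds; "joint_torque": joint torques, N m; "tool_pos": TCP position; "eef_rot": TCP orientation; "contact_force": force on the tool from outside, world axes, zero at the start; "moment": the same for the moment, N m; "opening": opening from 0.0 (shut) to 1.0 (fully open).
Only numpy, scipy, OpenCV 4.12 (cv2) and the standard library are available. Lean on these libraries where they do the work, as an engineer would, in place of code of your own. Each camera call takes 0.05 s, during which the arm holds its last target.

## Working session

There is one attempt and no reset: what is moved stays moved. The work goes in short steps, Python scripts to look and compute and a tool call to move; the robot and the scene stay as the last step left them, time stands still between calls to the robot, and variables do not carry over. Pictures are saved under pics/ and viewed, and the job is handed in when it is done.

Besides the shell and the picture viewer there is one more tool, called after ">>>" by a JSON object that holds its "op" and its "data". carry_out: Moves the arm, as the interface text tells. Its arguments: {"type":"object","properties":{"commands":{"type":"array","items":{"type":"array","items":{"type":"number"}}},"fingers":{"type":"number"},"grip_force":{"type":"number"}},"required":["commands"]}

```bash
mkdir -p pics; cat > h.py <<'E'
import numpy as np, cv2
from scipy.spatial.transform import Rotation as R
from plant import r
def snap(n,f):
    p=r.snapshot(n); cv2.imwrite('pics/'+f,p['img']); return p
def proj(p,X):
    T=np.linalg.inv(np.array(p['extrinsics'])); c=T[:3,:3]@np.array(X)+T[:3,3]; u=np.array(p['intrinsics'])@c; return u[:2]/u[2]
def pix2z(p,uv,z):
    E=np.array(p['extrinsics']); d=E[:3,:3]@np.linalg.solve(np.array(p['intrinsics']),[uv[0],uv[1],1.]); o=E[:3,3]; return o+d*(z-o[2])/d[2]
E
python3 - <<'E'
from h import *
np.set_printoptions(precision=4,suppress=True)
for n in('scene','top'):
    p=snap(n,n+'0.png'); print(n,np.array(p['intrinsics'])[0],np.array(p['extrinsics'])[:3])
    for l in ['bed','stop_face','head','template','peg','template_nose','ring_centre','ring_tab','inner_mark','spool','awl','slicker']:
        for d in r.spot_point(p,l)[:3]:
            print(l,round(d['p'],2),np.array(d['xyz']),proj(p,d['xyz']))
s=r.get_state();print(s['clock'],s['tool_pos'],s['eef_rot'],R.from_quat(s['eef_rot']).as_matrix())
E
```

```text
scene [349.4949   0.     254.8436] [[ 0.348   0.8057 -0.4793  1.0534]
 [ 0.9374 -0.3047  0.1684 -0.1974]
 [-0.0103 -0.508  -0.8613  1.027 ]]
bed 0.73 [ 0.6066 -0.0893 -0.0008] [241.2186 239.2021]
stop_face 0.83 [ 0.6395 -0.0851  0.0247] [245.6427 244.5563]
stop_face 0.7 [ 0.6448 -0.4208 -0.0015] [140.6883 286.2765]
stop_face 0.54 [0.3824 0.4394 0.003 ] [354.5547 141.6274]
head 0.73 [ 0.6069 -0.0838  0.0039] [242.8132 238.122 ]
template 0.87 [0.4018 0.0985 0.0025] [272.0235 172.208 ]
template 0.81 [ 0.5234 -0.1114  0.0195] [226.1013 216.8201]
template 0.57 [0.6121 0.1655 0.0008] [314.431  215.4778]
peg 0.94 [0.4674 0.0924 0.0257] [277.725  183.6227]
peg 0.74 [ 0.4628 -0.1217  0.0516] [216.5324 197.7528]
peg 0.66 [0.555  0.1913 0.0209] [314.9244 196.148 ]
template_nose 0.88 [ 0.5937 -0.0911  0.0279] [238.9263 232.1264]
template_nose 0.74 [0.6841 0.1175 0.0052] [310.6282 238.3373]
template_nose 0.66 [0.3217 0.1054 0.0048] [265.6791 154.5046]
ring_centre 0.63 [ 0.6094 -0.0897  0.1322] [239.3713 221.137 ]
ring_tab 0.71 [ 0.6099 -0.0923  0.1335] [238.5477 221.364 ]
inner_mark 0.44 [ 0.5998
[... 946 characters left out ...]
[204.6235 195.9626]
template_nose 0.92 [0.3235 0.1064 0.0038] [227.6343 262.2993]
template_nose 0.86 [ 0.5971 -0.0891  0.0287] [285.8116 184.287 ]
template_nose 0.73 [0.6863 0.1242 0.0064] [225.1133 158.1414]
ring_centre 0.75 [ 0.6123 -0.0908  0.1331] [288.5945 176.9956]
ring_tab 0.49 [ 0.572  -0.0916  0.1318] [288.597  189.7299]
inner_mark 0.51 [ 0.5946 -0.0871  0.1539] [287.7951 182.0034]
spool 0.55 [0.5586 0.0196 0.0013] [254.1518 195.1699]
awl 0.48 [ 0.6525 -0.1954  0.0004] [315.6597 169.8804]
slicker 0.58 [ 0.5085 -0.2275  0.0002] [324.2173 210.9003]
1.3 [0.2524 0.5718 0.2388] [0.2064 0.9785 0.     0.    ] [[-0.9148  0.4039  0.    ]
 [ 0.4039  0.9148  0.0001]
 [ 0.      0.0001 -1.    ]]
```

View pictures.

```bash
python3 - <<'E'
import cv2
a=cv2.imread('pics/top0.png'); cv2.imwrite('pics/top0c.png',cv2.resize(a[130:290,180:360],None,fx=4,fy=4,interpolation=cv2.INTER_CUBIC)[:600,:])
a=cv2.imread('pics/scene0.png'); cv2.imwrite('pics/scene0c.png',cv2.resize(a[150:300,160:340],None,fx=4,fy=4,interpolation=cv2.INTER_CUBIC))
E
```

```text
(no output)
```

View pics/top0.png

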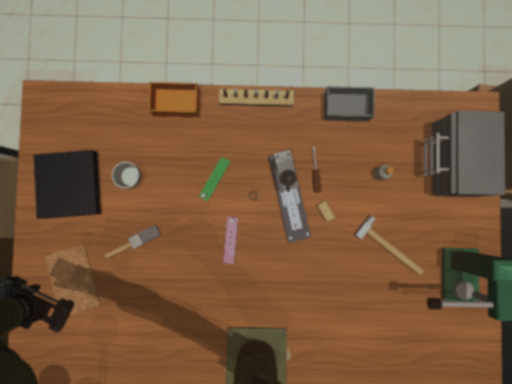

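View pics/scene0.png

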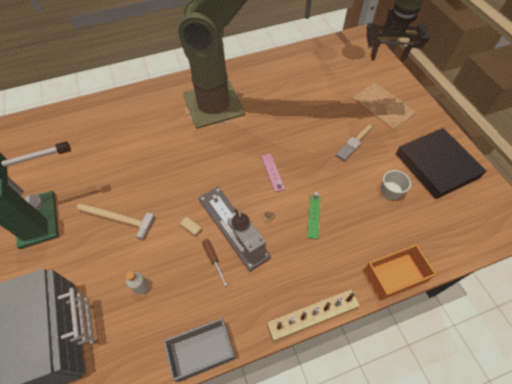

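```bash
sleep 1
```

```text
(no output)
```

View pics/top0c.png

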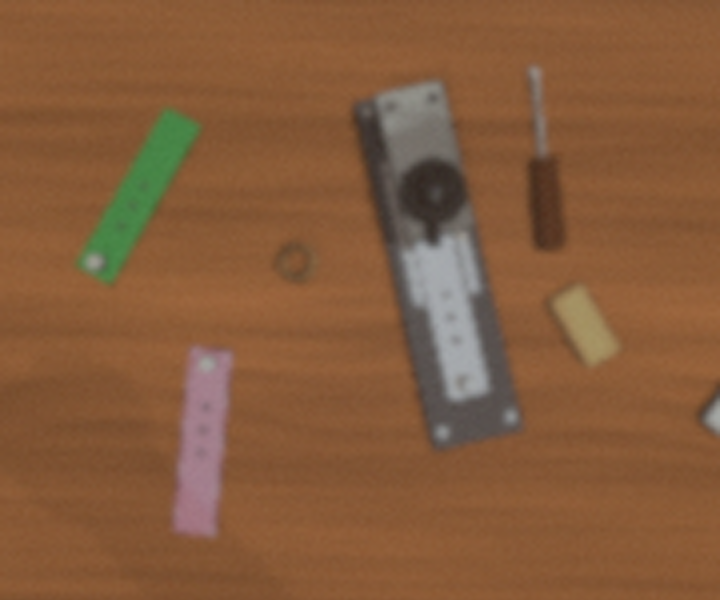

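View pics/scene0c.png

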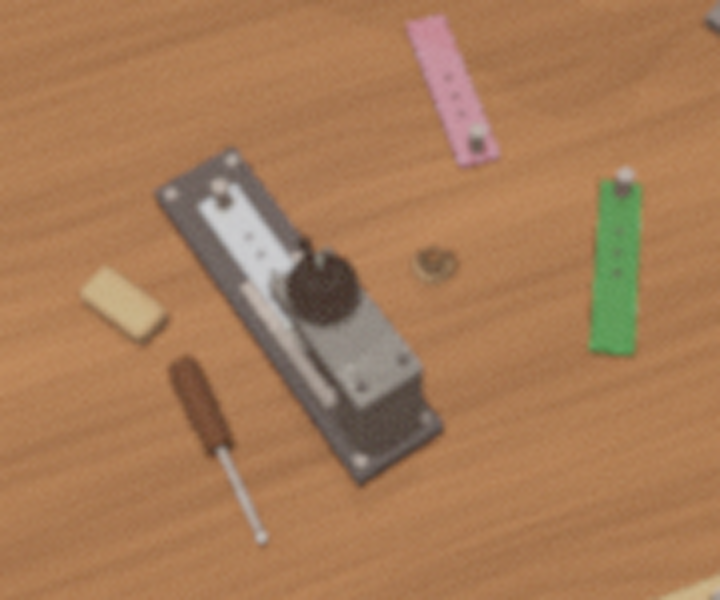

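```bash
cat >> h.py <<'E'
def bedX(x,y,z,b): c,s=np.cos(b[2]),np.sin(b[2]); return [b[0]+c*x-s*y,b[1]+s*x+c*y,z]
def overlay(img,p,b,ring=None):
    S=4
    def pl(pts,col):
        q=np.array([(proj(p,bedX(*t,b))-off+0.5)*S for t in pts]).astype(int); cv2.polylines(img,[q],True,col,1,cv2.LINE_AA)
    return pl
E
cat > ov.py <<'E'
from h import *
import sys
b=[float(v) for v in sys.argv[1:4]]; b[2]=np.radians(b[2])
out=[]
for n,(x0,y0) in (('top',(240,135)),('scene',(190,175))):
    p=r.snapshot(n); S=6; im=cv2.resize(p['img'][y0:y0+115,x0:x0+90],None,fx=S,fy=S,interpolation=cv2.INTER_CUBIC)
    def pl(pts,col):
        q=np.array([(proj(p,bedX(*t,b))-[x0,y0]+0.5)*S for t in pts]).astype(int); cv2.polylines(im,[q],True,col,1,cv2.LINE_AA)
    pl([(-.21,-.04,.02),(.1,-.04,.02),(.1,.04,.02),(-.21,.04,.02)],(0,255,255))
    pl([(-.034,-.028,.12),(.088,-.028,.12),(.088,.028,.12),(-.034,.028,.12)],(0,255,0))
    t=np.linspace(0,6.28,40)
    pl([(.026*np.cos(a),.026*np.sin(a),.141) for a in t],(0,0,255))
    pl([(.012*np.cos(a),.012*np.sin(a),.166) for a in t],(255,0,0))
    pl([(-.085,-.019,.03),(.03,-.019,.03),(.03,.019,.03),(-.085,.019,.03)],(255,0,255))
    out.append(im[:600])
cv2.imwrite('pics/'+sys.argv[4],cv2.resize(np.hstack(out),(800,int(800*out[0].shape[0]/(2*out[0].shape[1])))) [:600])
E
python3 ov.py 0.608 -0.0898 12.7 ov1.png
```

```text
(no output)
```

View pics/ov1.png

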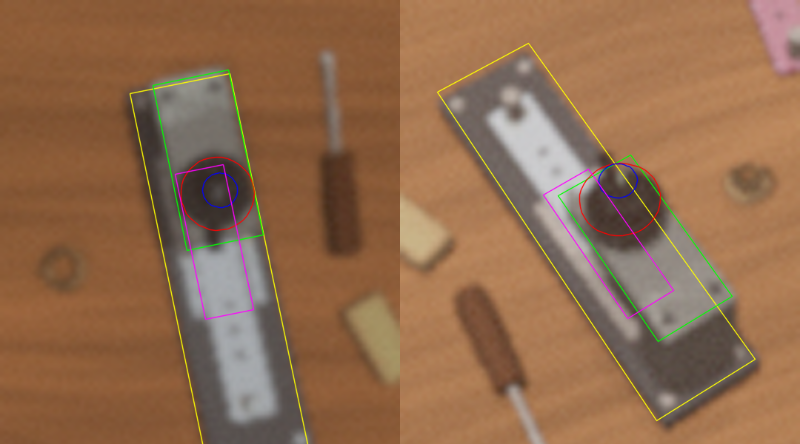

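```bash
cat > fit.py <<'E'
from h import *
from scipy.optimize import minimize
def box(x0,x1,y0,y1,z0,z1): return [(x,y,z) for x in(x0,x1) for y in(y0,y1) for z in(z0,z1)]
t=np.linspace(0,6.28,30)
cyl=lambda R_,z0,z1:[(R_*np.cos(a),R_*np.sin(a),z) for a in t for z in(z0,z1)]
parts=[box(-.21,.1,-.04,.04,0,.02),box(-.034,.088,-.028,.028,.096,.12),box(.052,.088,-.028,.028,.02,.12),cyl(.026,.123,.141),cyl(.012,.141,.166)]
def sil(p,b,x0,y0,w,h,S=4):
    m=np.zeros((h*S,w*S),np.uint8)
    for pt in parts:
        q=np.array([(proj(p,bedX(*v,b))-[x0,y0]+.5)*S for v in pt])
        cv2.fillConvexPoly(m,cv2.convexHull(np.round(q).astype(np.int32)),255)
    return cv2.resize(cv2.GaussianBlur(m,(0,0),0.7*S),(w,h),interpolation=cv2.INTER_AREA)/255.
P=[]
for n,(x0,y0,w,h) in (('top',(262,140,44,110)),('scene',(195,180,78,92))):
    p=r.snapshot(n); c=p['img'][y0:y0+h,x0:x0+w].astype(float)
    d=c[:,:,2]-c[:,:,0]   # red - blue : brown high
    bg=np.percentile(d,90) if n=='top' else np.percentile(d,80); fg=np.median(d[d<bg*0.35])
    m=np.clip((bg-d)/(bg-fg),0,1); P.append((p,m,(x0,y0,w,h)))
    cv2.imwrite(f'pics/mask_{n}.png',cv2.resize((m*255).astype(np.uint8),None,fx=4,fy=4))
def cost(v,sel):
    b=[v[0],v[1],np.radians(v[2])]
    return sum(((sil(P[i][0],b,*P[i][2])-P[i][1])**2).mean() for i in sel)*1000
for sel in([0],[1],[0,1]):
    o=minimize(cost,[.608,-.09,12.7],args=(sel,),method='Nelder-Mead',options=dict(initial_simplex=[[.608,-.09,12.7],[.614,-.09,12.7],[.608,-.084,12.7],[.608,-.09,15]],xatol=1e-4,fatol=1e-3))
    print(sel,o.x,o.fun,cost([.608,-.09,12.7],sel))
E
python3 fit.py
```

```text
[0] [ 0.61146186 -0.08817215 13.90046151] 3.279992374198099 8.771668493681705
[1] [ 0.61053178 -0.08836117 13.93363313] 13.11098376636767 19.410939183280608
[0, 1] [ 0.61112525 -0.08802312 14.07860874] 16.747706324657578 28.18260767696231
```

```bash
python3 -c "
import cv2,numpy as np
a=cv2.imread('pics/mask_top.png');b=cv2.imread('pics/mask_scene.png')
c=np.zeros((440,520,3),np.uint8);c[:440,:176]=a;c[:368,200:512]=b;cv2.imwrite('pics/masks.png',c)"
```

```text
(no output)
```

View pics/masks.png

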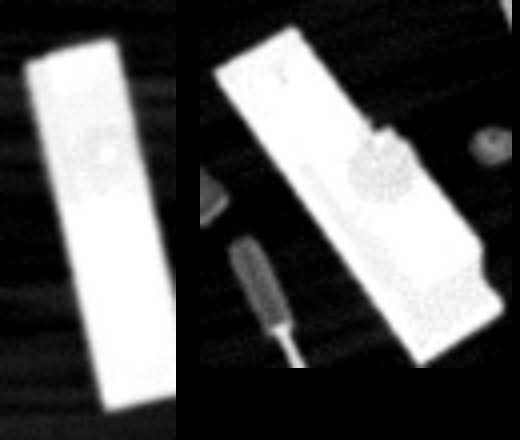

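Candidates for the template: the silver bar on the jig (top 293,206), the green bar (top 214,179) and the pink bar (top 231,240). I choose the silver bar because it lies between the guides. Its peg is at top (297,225), and the close crop shows it there. The bed fit is the same in both views: (0.611, -0.088), yaw 13.95°.

>>> {"op": "carry_out", "data": {"commands": [[-0.39,-0.344,0,0,0,-37.8],[-0.39,-0.344,0,0,0,-37.8],[-0.39,-0.344,0,0,0,-37.8],[-0.39,-0.344,0,0,0,-37.8],[-0.39,-0.344,0,0,0,-37.8],[-0.39,-0.344,0,0,0,-37.8],[-0.39,-0.344,0,0,0,-37.8],[-0.39,-0.344,0,0,0,-37.8],[-0.39,-0.344,0,0,0,-37.8],[-0.39,-0.344,0,0,0,-37.8],[-0.39,-0.344,0,0,0,-37.8],[-0.39,-0.344,0,0,0,-37.8]], "fingers": 255, "grip_force": 10}}

```text
clock: 2.7
tool_pos: [0.4716, 0.0956, 0.2385]
eef_rot: [-0.118, 0.993, -0.001, 0.0]
contact_force: [0.5, 0.5, -0.4]
opening: 0.007
```

>>> {"op": "carry_out", "data": {"commands": [[0.104,-0.212,0,0,0,0],[0.104,-0.212,0,0,0,0],[0.104,-0.212,0,0,0,0],[0.104,-0.212,0,0,0,0],[0.104,-0.212,0,0,0,0],[0.104,-0.212,0.05,0,0,0],[0.104,-0.212,0.1,0,0,0],[0.104,-0.212,0.15,0,0,0],[0.104,-0.212,0.15,0,0,0],[0.104,-0.212,0.15,0,0,0]]}}

```text
clock: 3.7
tool_pos: [0.4206, -0.1296, 0.089]
eef_rot: [-0.123, 0.992, 0.0, -0.001]
contact_force: [0.7, 0.8, 0.5]
opening: 0.007
```

```bash
python3 - <<'E'
from h import *
s=r.get_state();print(s['clock'],s['tool_pos'],s['eef_rot'],s['q'],s['contact_force'],s['moment'])
a=r.snapshot('top')['img'];b=r.snapshot('scene')['img']
cv2.imwrite('pics/v2.png',np.hstack([cv2.resize(a[130:280,230:330],None,fx=4,fy=4),cv2.resize(b[150:300,170:270],None,fx=4,fy=4)]))
E
```

```text
3.7 [ 0.42058387 -0.12964098  0.08896442] [-1.23107633e-01  9.92392886e-01  4.04568617e-04 -8.40406684e-04] [ 0.30511752  0.75794941 -0.17778806  2.22982173  0.64366168  0.20352213
  1.35908706] [0.6930158  0.82777014 0.4808602 ] [ 0.06484045 -0.00848841 -0.00915005]
```

View pics/v2.png

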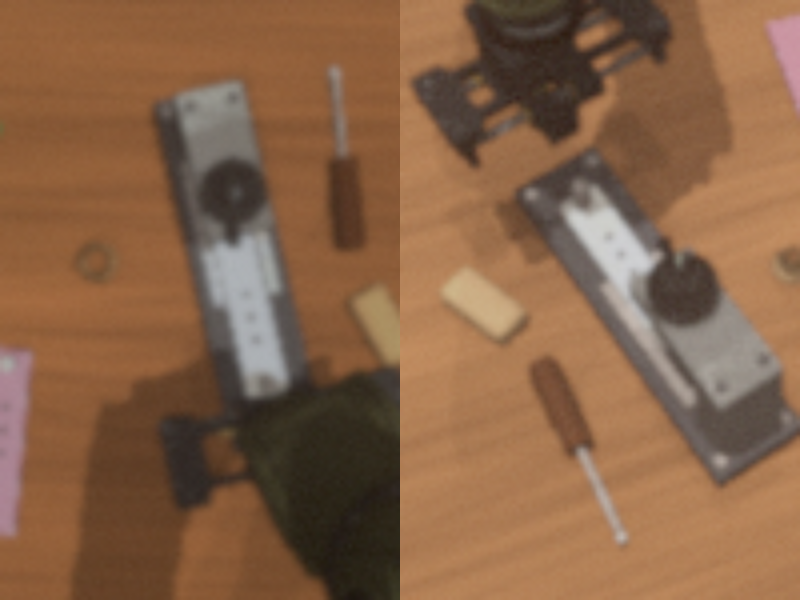

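>>> {"op": "carry_out", "data": {"commands": [[0,-0.004,0.025,0,0,0],[0,-0.004,0.053,0,0,0],[0,-0.004,0.053,0,0,0],[0,-0.004,0.053,0,0,0],[0,-0.004,0.053,0,0,0]]}}

```text
clock: 4.3
tool_pos: [0.4234, -0.1353, 0.0379]
eef_rot: [-0.121, 0.993, -0.0, 0.003]
contact_force: [0.8, -0.3, 0.6]
opening: 0.005
```

>>> {"op": "carry_out", "data": {"commands": [[-0.006,0,0,0,0,0],[-0.012,0,0,0,0,0],[-0.017,0,0,0,0,0],[-0.021,0,0,0,0,0],[-0.025,0,0,0,0,0],[-0.029,0,0,0,0,0],[-0.033,0,0,0,0,0],[-0.037,0,0,0,0,0],[-0.041,0,0,0,0,0],[-0.045,0,0,0,0,0],[-0.045,0,0,0,0,0]]}}

```text
clock: 5.4
tool_pos: [0.4664, -0.1238, 0.0356]
eef_rot: [-0.122, 0.993, 0.0, 0.001]
contact_force: [0.4, 0.4, 0.3]
opening: 0.007
```

```bash
cat > st.py <<'E'
from h import *
import sys
np.set_printoptions(precision=4,suppress=True)
s=r.get_state()
b=[.611,-.088,np.radians(13.95)]
d=np.array(s['tool_pos'])[:2]-b[:2];c,sn=np.cos(b[2]),np.sin(b[2])
f=np.array(s['contact_force'])
m=R.from_quat(s['eef_rot']).as_matrix()
print(s['clock'],'bedxy',c*d[0]+sn*d[1],-sn*d[0]+c*d[1],'z',s['tool_pos'][2],'toolx-yaw',np.degrees(np.arctan2(m[1,0],m[0,0])),'tilt',m[:2,2],'q',np.array(s['q']))
print('f bed',c*f[0]+sn*f[1],-sn*f[0]+c*f[1],f[2],'m',np.array(s['moment']),'op',s['opening'])
if len(sys.argv)>1:
    a=r.snapshot('top')['img'];e=r.snapshot('scene')['img']
    cv2.imwrite('pics/'+sys.argv[1],np.hstack([cv2.resize(a[130:280,230:330],None,fx=4,fy=4,interpolation=2),cv2.resize(e[150:300,170:270],None,fx=4,fy=4,interpolation=2)]))
E
python3 st.py p3.png
```

```text
5.4 bedxy -0.14896035229989538 6.640092721970497e-05 z 0.035638553442123515 toolx-yaw -166.00821218571753 tilt [0.0017 0.001 ] q [ 0.3251  0.8907 -0.2619  2.121   0.9539  0.2478  1.0343]
f bed 0.4742753684686208 0.24790758549149663 0.2609165946330569 m [0.0454 0.0238 0.0087] op 0.007269631897365517
```

View pics/p3.png

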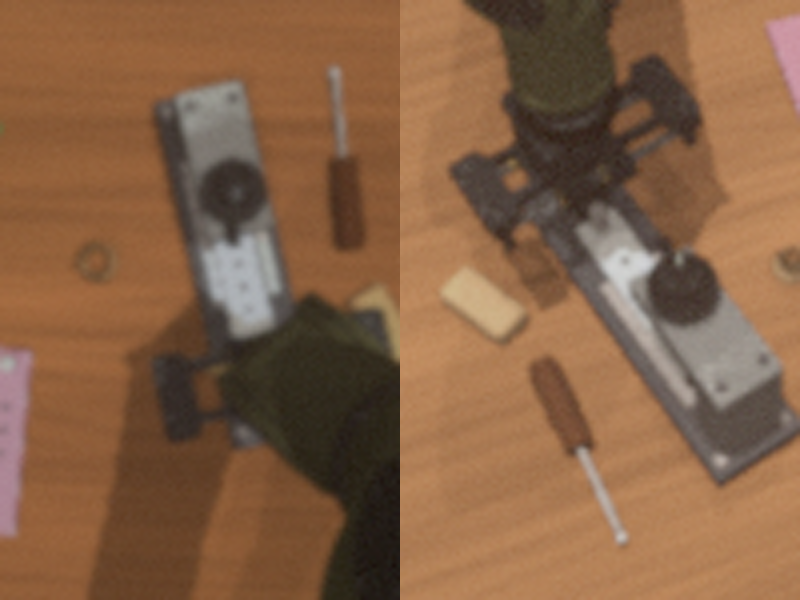

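The template is moving with the fingers behind its peg. I'll push on slowly and watch the force.

>>> {"op": "carry_out", "data": {"commands": [[-0.002,0,0,0,0,0],[-0.004,0,0,0,0,0],[-0.006,0,0,0,0,0],[-0.008,0,0,0,0,0],[-0.01,0,0,0,0,0],[-0.01,0,0,0,0,0]]}}

```text
clock: 6.1
tool_pos: [0.4755, -0.1217, 0.0357]
eef_rot: [-0.122, 0.993, 0.0, 0.0]
contact_force: [0.3, 0.1, 0.5]
opening: 0.008
```

```bash
python3 st.py
```

```text
6.1 bedxy -0.13961195706565221 3.873662585078541e-06 z 0.03569746570464654 toolx-yaw -166.01764005852948 tilt [0.0009 0.0005] q [ 0.3342  0.8959 -0.2907  2.0952  0.9328  0.2816  1.0509]
f bed 0.3443014153316829 0.01378084842653371 0.5264840673255756 m [ 0.0591 -0.0019  0.043 ] op 0.00833445974254176
```

>>> {"op": "carry_out", "data": {"commands": [[-0.002,0,0,0,0,0],[-0.003,0,0,0,0,0],[-0.004,0,0,0,0,0],[-0.005,0,0,0,0,0],[-0.006,0,0,0,0,0],[-0.006,0,0,0,0,0]]}}

```text
clock: 6.7
tool_pos: [0.4797, -0.1207, 0.0356]
eef_rot: [-0.122, 0.993, -0.0, -0.001]
contact_force: [-3.5, -0.3, 2.5]
opening: -0.001
```

```bash
python3 st.py
```

```text
6.7 bedxy -0.13529227419834594 -7.755803093518338e-05 z 0.035641345719936074 toolx-yaw -166.0330538717471 tilt [-0.0018 -0.0006] q [ 0.3387  0.8993 -0.3058  2.0812  0.9206  0.3017  1.0608]
f bed -3.434948698940269 0.5943965545833015 2.4925668553766034 m [-0.1004  0.6636 -0.0186] op -0.0012661894465546492
```

>>> {"op": "carry_out", "data": {"commands": [[-0.001,0,0,0,0,0],[-0.002,0,0,0,0,0],[-0.003,0,0,0,0,0],[-0.003,0,0,0,0,0],[-0.003,0,0,0,0,0]]}}

```text
clock: 7.2
tool_pos: [0.4798, -0.1207, 0.0356]
eef_rot: [-0.121, 0.993, -0.001, -0.003]
contact_force: [-8.3, -1.3, 6.5]
opening: 0.007
```

```bash
python3 st.py p4.png
```

```text
7.2 bedxy -0.13521761601958965 -0.00014740191927320456 z 0.03555213892431769 toolx-yaw -166.06629062197683 tilt [-0.0067 -0.0023] q [ 0.341   0.9007 -0.3123  2.0765  0.9142  0.3131  1.0656]
f bed -8.396598917463 0.7735778349396087 6.45415712585686 m [-0.191   1.6661  0.034 ] op 0.0069826293788856865
```

View pics/p4.png

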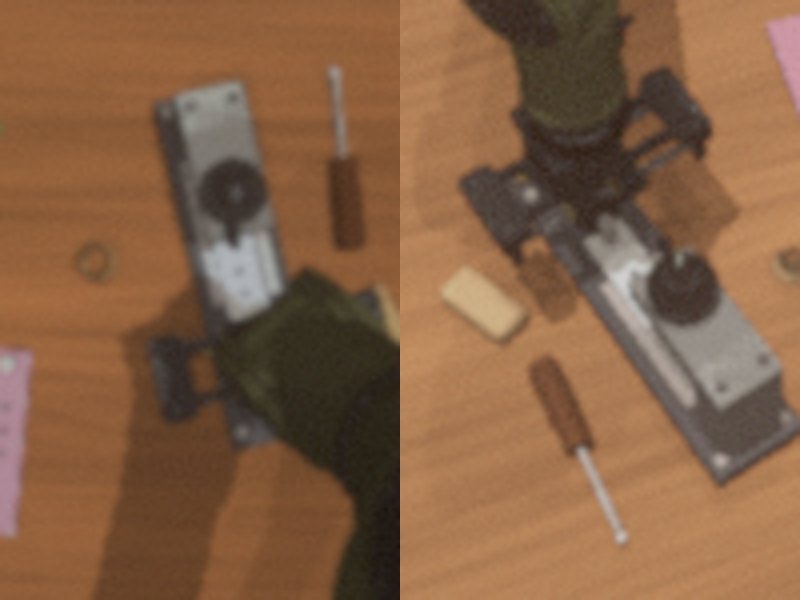

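>>> {"op": "carry_out", "data": {"commands": [[0.01,0,0,0,0,0],[0.03,0,0,0,0,0],[0.03,0,-0.03,0,0,0],[0.03,0,-0.08,0,0,0],[0.03,0,-0.13,0,0,0],[0.03,0,-0.18,0,0,0],[0.03,0,-0.21,0,0,-8],[0.03,0,-0.21,0,0,-16],[0.03,0,-0.21,0,0,-24],[0.03,0,-0.21,0,0,-32],[0.03,0,-0.21,0,0,-40],[0.03,0,-0.21,0,0,-48]]}}

```text
clock: 8.5
tool_pos: [0.4556, -0.1267, 0.2461]
eef_rot: [-0.517, 0.856, -0.0, 0.001]
contact_force: [0.2, -0.5, 0.2]
opening: 0.005
```

>>> {"op": "carry_out", "data": {"commands": [[0,0,0,0,0,-8],[0,0,0,0,0,-16],[0,0,0,0,0,-24],[0,0,0,0,0,-32],[0,0,0,0,0,-40],[0,0,0,0,0,-48],[0,0,0,0,0,-56],[0,0,0,0,0,-64],[0,0,0,0,0,-72],[0,0,0,0,0,-80],[0,0,0,0,0,-88],[0,0,0,0,0,-96]], "fingers": 0}}

```text
clock: 9.7
tool_pos: [0.4035, -0.0565, 0.1722]
eef_rot: [0.957, -0.283, 0.054, 0.019]
contact_force: [-0.6, 0.2, -0.4]
opening: 0.999
```

```bash
python3 st.py p5.png; python3 fit.py
```

```text
9.7 bedxy -0.1937640409369573 0.08055047557992107 z 0.1722117724098922 toolx-yaw -32.907918841135796 tilt [ 0.0931 -0.0668] q [ 0.7509  0.9486 -1.4726  2.3236  1.2518  1.1529  2.6542]
f bed -0.5152284276637052 0.2928171517168652 -0.39965971664494554 m [ 0.0993  0.2261 -0.0194] op 0.9990313736731706
[0] [ 0.60907053 -0.08865329 13.88791353] 75.80246055823766 78.87731440314496
[1] [ 0.60964979 -0.08866806 13.87233521] 25.24147196157329 29.501576229199745
[0, 1] [ 0.60985456 -0.08870416 13.77147299] 100.77758530412228 108.3788906323447
```

View pics/p5.png

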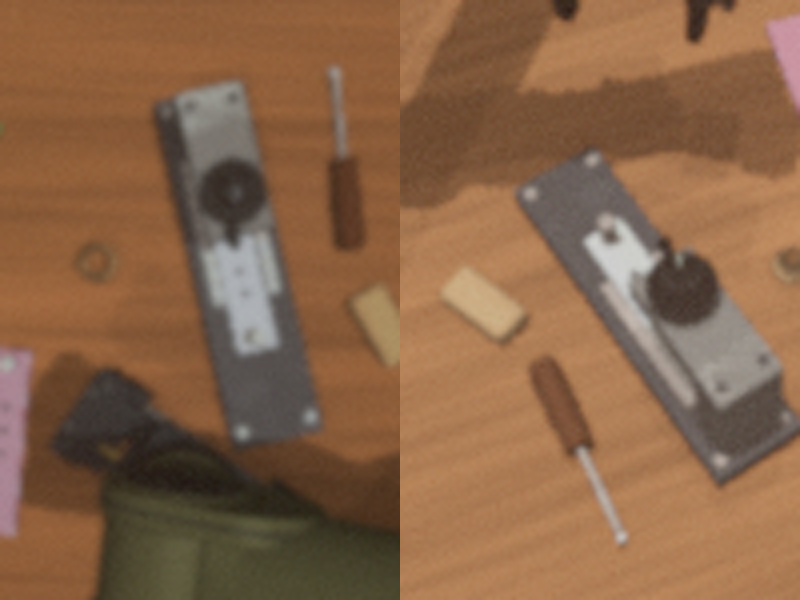

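The flip took q7 to its limit. Clockwise lowers q7, so no flip is needed and I'll turn back.

>>> {"op": "carry_out", "data": {"commands": [[0,0,0,0,0,30],[0,0,0,0,0,50],[0,0,0,0,0,60],[0,0,0,0,0,70],[0,0,0,0,0,80],[0,0,0,0,0,90],[0,0,0,0,0,90],[0,0,0,0,0,90],[0,0,0,0,0,90],[0,0,0,0,0,90]]}}

```text
clock: 10.9
tool_pos: [0.4049, -0.058, 0.1731]
eef_rot: [-0.501, 0.863, -0.053, 0.023]
contact_force: [-0.9, 0.4, 0.2]
opening: 0.998
```

```bash
python3 st.py
```

```text
10.9 bedxy -0.19283831571389953 0.07878827032883043 z 0.17311941388759539 toolx-yaw -119.73469746794026 tilt [ 0.0934 -0.0683] q [ 0.7122  0.8404 -1.3031  2.3207  1.2412  0.9791  1.1981]
f bed -0.7322151103666543 0.6131889900135398 0.24859549666969982 m [0.1151 0.1436 0.0127] op 0.9975987704225203
```

```bash
cat > rel.py <<'E'
from h import *
import sys
# target world x y z, toolx yaw deg -> shift & turn in tool axes
x,y,z,yaw=[float(v) for v in sys.argv[1:5]]
s=r.get_state(); M=R.from_quat(s['eef_rot']); a=np.radians(yaw)
T=np.array([[np.cos(a),np.sin(a),0],[np.sin(a),-np.cos(a),0],[0,0,-1]])
print(np.round(M.inv().apply(np.array([x,y,z])-s['tool_pos']),4),np.round((M.inv()*R.from_matrix(T)).as_rotvec(degrees=True),2))
E
python3 rel.py 0.42 -0.075 0.26 -166.05; python3 rel.py 0.611 -0.0883 0.26 -166.05
```

```text
[ 0.0084 -0.0314 -0.0837] [-6.54  1.96 46.31]
[-0.0748 -0.2028 -0.065 ] [-6.54  1.96 46.31]
```

>>> {"op": "carry_out", "data": {"commands": [[0.008,-0.031,-0.084,-1,0.3,8],[0.008,-0.031,-0.084,-2.2,0.7,15.5],[0.008,-0.031,-0.084,-4,1.2,27],[-0.035,-0.12,-0.074,-6.5,2,46.3],[-0.075,-0.203,-0.065,-6.5,2,46.3],[-0.075,-0.203,-0.065,-6.5,2,46.3],[-0.075,-0.203,-0.065,-6.5,2,46.3],[-0.075,-0.203,-0.065,-6.5,2,46.3],[-0.075,-0.203,-0.065,-6.5,2,46.3],[-0.075,-0.203,-0.065,-6.5,2,46.3],[-0.075,-0.203,-0.065,-6.5,2,46.3]]}}

```text
clock: 12.0
tool_pos: [0.6091, -0.0859, 0.2593]
eef_rot: [-0.127, 0.992, -0.001, -0.002]
contact_force: [0.2, 0.6, 0.6]
opening: 1.004
```

```bash
python3 st.py p6.png;  python3 rel.py 0.611 -0.0883 0.15 -166.05
```

```text
12.0 bedxy -0.001370452376201662 0.00246039888532658 z 0.2592592892896473 toolx-yaw -165.41482556106604 tilt [-0.003  -0.0031] q [ 0.6141  0.871  -1.1345  1.5455  0.8168  1.2631  1.1797]
f bed 0.31380951573697957 0.5522756166087622 0.64935883707637 m [ 0.0797 -0.0116 -0.0323] op 1.0038234877665615
[-0.0014 -0.0025  0.1092] [-0.13 -0.2   0.63]
```

View pics/p6.png

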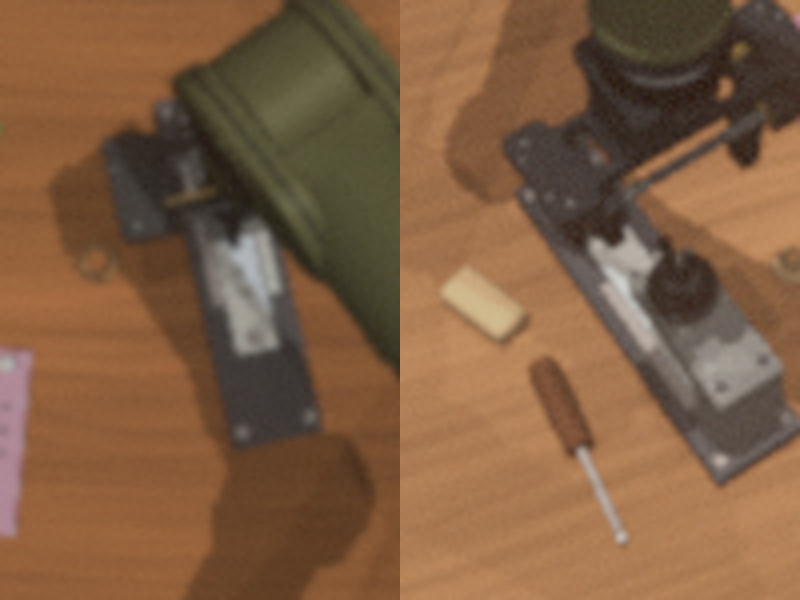

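>>> {"op": "carry_out", "data": {"commands": [[0,0,0.03,0,0,0],[0,0,0.07,0,0,0],[0,0,0.07,0,0,0],[0,0,0.07,0,0,0],[0,0,0.07,0,0,0]]}}

```text
clock: 12.6
tool_pos: [0.6109, -0.0851, 0.191]
eef_rot: [-0.127, 0.992, -0.001, 0.0]
contact_force: [-0.1, -0.6, -0.2]
opening: 1.001
```

```bash
python3 st.py;  python3 rel.py 0.611 -0.0883 0.125 -166.05
```

```text
12.6 bedxy 0.0006035306557045448 0.002853163607929116 z 0.1910083412631766 toolx-yaw -165.42367031034078 tilt [ 0.0003 -0.0016] q [ 0.5962  0.9466 -1.0841  1.616   0.9036  1.1541  1.1116]
f bed -0.25161574968561884 -0.5213425883914182 -0.16083852795594777 m [ 0.0121 -0.0318  0.0092] op 1.0006033413228825
[ 0.0007 -0.003   0.066 ] [-0.09 -0.01  0.63]
```

>>> {"op": "carry_out", "data": {"commands": [[0.001,-0.003,0.01,0,0,0.6],[0.001,-0.003,0.025,0,0,0.6],[0.001,-0.003,0.04,0,0,0.6],[0.001,-0.003,0.055,0,0,0.6],[0.001,-0.003,0.064,0,0,0.6],[0.001,-0.003,0.064,0,0,0.6],[0.001,-0.003,0.064,0,0,0.6]]}}

```text
clock: 13.3
tool_pos: [0.6095, -0.0887, 0.1247]
eef_rot: [-0.122, 0.993, -0.001, -0.002]
contact_force: [0.2, 0.5, 0.6]
opening: 0.995
```

```bash
python3 st.py p7.png;  python3 rel.py 0.611 -0.0883 0.125 -166.05
```

```text
13.3 bedxy -0.001582724512585841 -0.00032050764566197564 z 0.12467747573417154 toolx-yaw -166.0083336021979 tilt [-0.0029 -0.0019] q [ 0.5794  1.0251 -1.025   1.6635  0.9929  1.0623  1.0427]
f bed 0.2857569879365143 0.4749936881718642 0.5746907456991134 m [ 0.094  -0.0139  0.0287] op 0.9954912398172384
[-0.0011  0.0001  0.0004] [-0.09 -0.12  0.03]
```

View pics/p7.png

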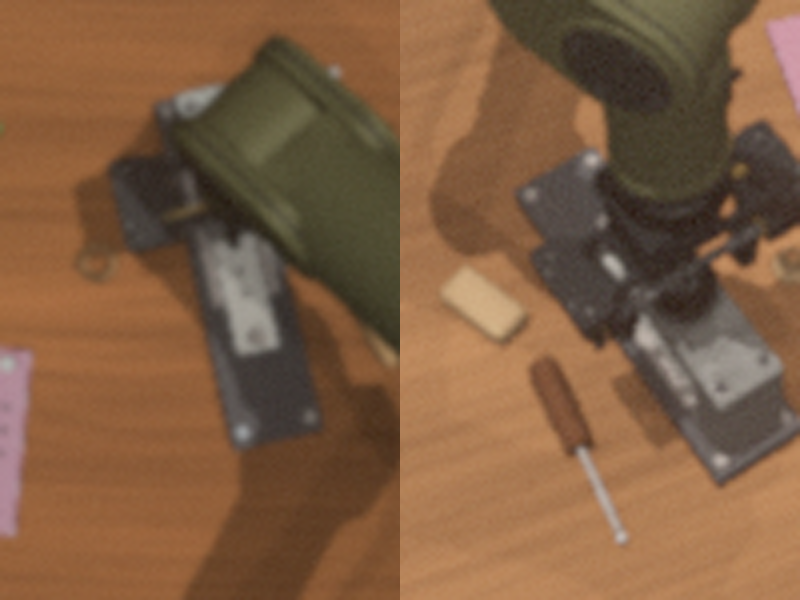

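>>> {"op": "carry_out", "data": {"commands": [[0,0,0,0,0,0],[0,0,0,0,0,0],[0,0,0,0,0,0],[0,0,0,0,0,0],[0,0,0,0,0,0],[0,0,0,0,0,0],[0,0,0,0,0,0],[0,0,0,0,0,0]], "fingers": 255, "grip_force": 10}}

```text
clock: 14.2
tool_pos: [0.6095, -0.0892, 0.1249]
eef_rot: [-0.122, 0.993, -0.001, -0.001]
contact_force: [-0.4, -0.8, 1.6]
opening: 0.582
```

```bash
python3 st.py
```

```text
14.2 bedxy -0.0017088385189072464 -0.0008005219603130168 z 0.12488807859587395 toolx-yaw -166.036306288396 tilt [-0.0027 -0.0027] q [ 0.5798  1.0246 -1.0246  1.6636  0.9931  1.0624  1.0426]
f bed -0.6160882365162444 -0.702957211156131 1.5895419387281324 m [-0.0671  0.0106  0.0081] op 0.5818650792424542
```

>>> {"op": "carry_out", "data": {"commands": [[0,0,0,0,0,0],[0,0,0,0,0,0],[0,0,0,0,0,0],[0,0,0,0,0,2],[0,0,0,0,0,4],[0,0,0,0,0,6],[0,0,0,0,0,8],[0,0,0,0,0,8],[0,0,0,0,0,8]], "grip_force": 40}}

```text
clock: 15.1
tool_pos: [0.6095, -0.0891, 0.1249]
eef_rot: [-0.052, 0.999, -0.001, -0.001]
contact_force: [-0.2, -1.4, 2.4]
opening: 0.581
```

```bash
python3 st.py
```

```text
15.1 bedxy -0.0017173030042976951 -0.0006918902576585288 z 0.12485581338722469 toolx-yaw -174.00693413275502 tilt [-0.0028 -0.0025] q [ 0.57    1.0135 -0.9984  1.6641  0.9748  1.043   0.9162]
f bed -0.5699978770051173 -1.2801783362293526 2.4114164944789156 m [-0.1165  0.0397  0.0094] op 0.5807563169615879
```

>>> {"op": "carry_out", "data": {"commands": [[0,0,0,0,0,2],[0,0,0,0,0,4],[0,0,0,0,0,6]]}}

```text
clock: 15.4
tool_pos: [0.6095, -0.089, 0.1249]
eef_rot: [0.0, 1.0, -0.001, -0.001]
contact_force: [0.6, -1.4, 1.9]
opening: 0.58
```

```bash
python3 st.py p8.png
```

```text
15.4 bedxy -0.001714167388480454 -0.000631850354269371 z 0.12485585349269814 toolx-yaw 179.99131016990006 tilt [-0.0027 -0.0026] q [ 0.5624  1.005  -0.9783  1.6648  0.9609  1.0281  0.8211]
f bed 0.28062087617680576 -1.5121164875464361 1.891982387878912 m [-0.1621 -0.0165  0.4107] op 0.5804581531203247
```

View pics/p8.png

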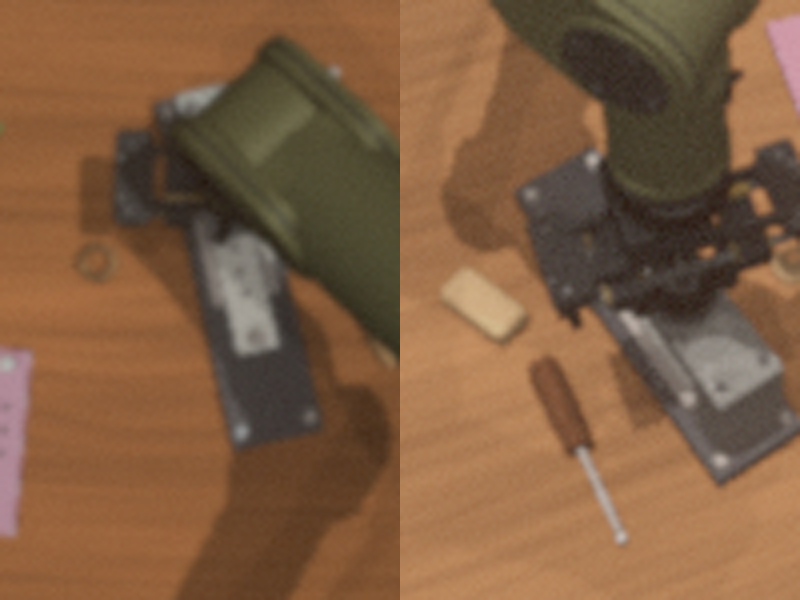

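>>> {"op": "carry_out", "data": {"commands": [[0,0,0,0,0,2],[0,0,0,0,0,4],[0,0,0,0,0,6]]}}

```text
clock: 15.8
tool_pos: [0.6095, -0.089, 0.1249]
eef_rot: [0.052, 0.999, -0.001, -0.001]
contact_force: [-0.7, -1.2, 2.0]
opening: 0.582
```

```bash
python3 st.py
```

```text
15.8 bedxy -0.0016844842881448424 -0.000595781347853758 z 0.12485826029344557 toolx-yaw 174.01720012030873 tilt [-0.0026 -0.0025] q [ 0.5545  0.9967 -0.9578  1.6652  0.9463  1.0134  0.7275]
f bed -0.9562286357450649 -0.9642544594818463 2.0161115647543655 m [-0.1638  0.0492  0.3965] op 0.5817568780530884
```

>>> {"op": "carry_out", "data": {"commands": [[0,0,0,0,0,2],[0,0,0,0,0,4],[0,0,0,0,0,6]]}}

```text
clock: 16.1
tool_pos: [0.6095, -0.089, 0.1248]
eef_rot: [0.104, 0.995, -0.001, -0.001]
contact_force: [-0.1, -1.7, 2.5]
opening: 0.576
```

```bash
python3 st.py
```

```text
16.1 bedxy -0.0016837435884368742 -0.000579957335772633 z 0.12483729227704804 toolx-yaw 168.01761881412534 tilt [-0.0027 -0.0025] q [ 0.5462  0.9884 -0.9367  1.6656  0.9311  0.9985  0.6338]
f bed -0.5094075074390756 -1.6682920073284082 2.4800390165750716 m [-0.1688  0.0119  0.3952] op 0.5760414039194931
```

>>> {"op": "carry_out", "data": {"commands": [[0,0,0,0,0,2],[0,0,0,0,0,4],[0,0,0,0,0,6]]}}

```text
clock: 16.4
tool_pos: [0.6095, -0.0889, 0.1249]
eef_rot: [0.156, 0.988, -0.001, -0.001]
contact_force: [-0.8, -0.5, 2.4]
opening: 0.581
```

```bash
python3 st.py
```

```text
16.4 bedxy -0.0016328782582170523 -0.0005334925740386014 z 0.12486352011275448 toolx-yaw 162.0206507595359 tilt [-0.0026 -0.0024] q [ 0.5375  0.9801 -0.9153  1.6661  0.9155  0.9836  0.5407]
f bed -0.865018626986152 -0.28603296191651617 2.3610927278049405 m [-0.1035  0.0344  0.3724] op 0.5807064332501246
```

>>> {"op": "carry_out", "data": {"commands": [[0,0,0,0,0,2],[0,0,0,0,0,4],[0,0,0,0,0,6]]}}

```text
clock: 16.7
tool_pos: [0.6095, -0.0889, 0.1249]
eef_rot: [0.208, 0.978, -0.001, -0.001]
contact_force: [-0.8, -0.9, 3.0]
opening: 0.576
```

```bash
python3 st.py
```

```text
16.7 bedxy -0.001626959415973639 -0.0005128245380485316 z 0.12486982813761072 toolx-yaw 156.0243591962846 tilt [-0.0026 -0.0024] q [ 0.5284  0.9719 -0.8933  1.6665  0.8992  0.9687  0.4481]
f bed -0.9792189289839444 -0.6505757203515093 2.95703515502999 m [-0.1041 -0.0499  0.366 ] op 0.5758667648708871
```

>>> {"op": "carry_out", "data": {"commands": [[0,0,0,0,0,2],[0,0,0,0,0,4],[0,0,0,0,0,6]]}}

```text
clock: 17.0
tool_pos: [0.6096, -0.0889, 0.1249]
eef_rot: [0.259, 0.966, -0.001, -0.001]
contact_force: [-1.0, -1.0, 2.5]
opening: 0.582
```

```bash
python3 st.py
```

```text
17.0 bedxy -0.0015995090964057235 -0.0005123370686227005 z 0.12486949231607321 toolx-yaw 150.02337717330755 tilt [-0.0025 -0.0023] q [ 0.5191  0.9637 -0.8709  1.667   0.8825  0.9537  0.356 ]
f bed -1.1907332507513158 -0.7639372276161578 2.5153355304162934 m [-0.1631 -0.003   0.3846] op 0.5819361799158461
```

>>> {"op": "carry_out", "data": {"commands": [[0,0,0,0,0,2],[0,0,0,0,0,4],[0,0,0,0,0,6]]}}

```text
clock: 17.3
tool_pos: [0.6096, -0.0888, 0.1249]
eef_rot: [0.309, 0.951, -0.001, -0.001]
contact_force: [-0.0, -1.1, 1.8]
opening: 0.577
```

```bash
python3 st.py p9.png
```

```text
17.3 bedxy -0.0015755252620538592 -0.0004694017225505747 z 0.12485514412643955 toolx-yaw 144.0278073173282 tilt [-0.0025 -0.0023] q [ 0.5093  0.9557 -0.8481  1.6676  0.8652  0.9388  0.2645]
f bed -0.2806830947926669 -1.0856219349113745 1.7742384334918813 m [-0.2261 -0.0425  0.4353] op 0.5770894239582237
```

View pics/p9.png

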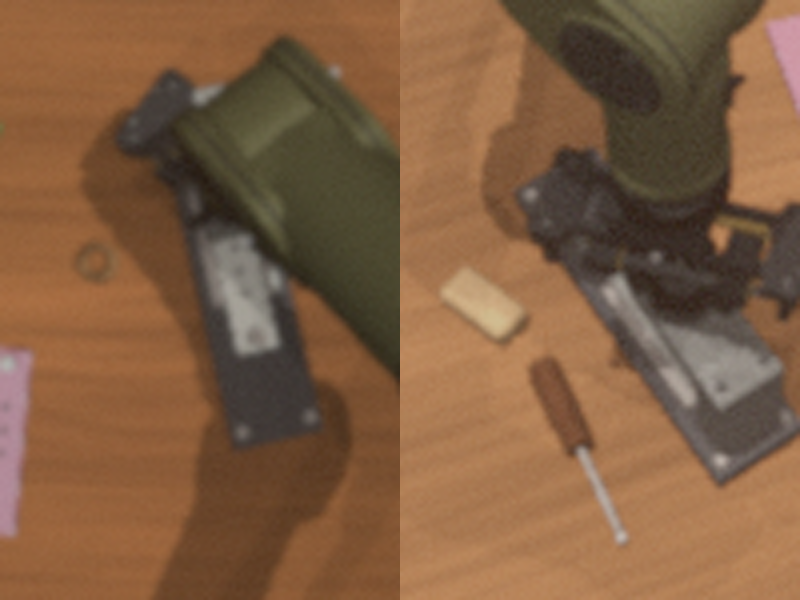

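>>> {"op": "carry_out", "data": {"commands": [[0,0,0,0,0,1.5],[0,0,0,0,0,3]]}}

```text
clock: 17.6
tool_pos: [0.6096, -0.0888, 0.1248]
eef_rot: [0.334, 0.942, -0.001, -0.001]
contact_force: [0.3, 0.4, 2.8]
opening: 0.581
```

```bash
python3 st.py
```

```text
17.6 bedxy -0.0015469011993359824 -0.0004711838501097574 z 0.12484016570719661 toolx-yaw 140.93945243703828 tilt [-0.0025 -0.0022] q [ 0.5042  0.9517 -0.8363  1.6678  0.856   0.9312  0.2177]
f bed 0.40335857663458685 0.3319090467887814 2.780408843131294 m [-0.1411 -0.1205  0.4238] op 0.5814265743280252
```

>>> {"op": "carry_out", "data": {"commands": [[0,0,0,0,0,1.5],[0,0,0,0,0,3]]}}

```text
clock: 17.8
tool_pos: [0.6096, -0.0888, 0.1249]
eef_rot: [0.359, 0.933, -0.001, -0.001]
contact_force: [1.0, -0.0, 1.9]
opening: 0.58
```

```bash
python3 st.py
```

```text
17.8 bedxy -0.0015225248598516026 -0.00042789904857884703 z 0.12485859114352642 toolx-yaw 137.89785035913462 tilt [-0.0024 -0.0022] q [ 0.4989  0.9476 -0.8243  1.6681  0.8468  0.9237  0.1717]
f bed 0.9427352540423629 -0.24619130071062084 1.913205883021857 m [-0.0829 -0.1484  0.4748] op 0.579501033860247
```

>>> {"op": "carry_out", "data": {"commands": [[0,0,0,0,0,1.5],[0,0,0,0,0,3]]}}

```text
clock: 18.0
tool_pos: [0.6096, -0.0888, 0.1249]
eef_rot: [0.384, 0.923, -0.001, -0.001]
contact_force: [0.8, -0.9, 1.8]
opening: 0.581
```

```bash
python3 st.py
```

```text
18.0 bedxy -0.001534963954093922 -0.00041517971255274435 z 0.12485104245693948 toolx-yaw 134.88227405500447 tilt [-0.0025 -0.0022] q [ 0.4936  0.9436 -0.8124  1.6684  0.8375  0.9163  0.1262]
f bed 0.5372611156320497 -1.058057787713319 1.8303227519296783 m [-0.0617 -0.178   0.5459] op 0.580508092554299
```

>>> {"op": "carry_out", "data": {"commands": [[0,0,0,0,0,1.5],[0,0,0,0,0,3]]}}

```text
clock: 18.2
tool_pos: [0.6096, -0.0888, 0.1248]
eef_rot: [0.408, 0.913, -0.001, -0.001]
contact_force: [0.8, 0.6, 1.8]
opening: 0.58
```

```bash
python3 st.py
```

```text
18.2 bedxy -0.0015243488929292017 -0.0004657710950995012 z 0.1248489822345489 toolx-yaw 131.87471161596682 tilt [-0.0024 -0.0022] q [ 0.4883  0.9397 -0.8004  1.6686  0.8281  0.9089  0.0811]
f bed 0.8983914944181765 0.4237682053912418 1.8393343627573395 m [ 0.0208 -0.2452  0.6229] op 0.579805198554382
```

>>> {"op": "carry_out", "data": {"commands": [[0,0,0,0,0,1.2],[0,0,0,0,0,2.4]]}}

```text
clock: 18.4
tool_pos: [0.6097, -0.0888, 0.1249]
eef_rot: [0.427, 0.904, -0.001, -0.001]
contact_force: [2.0, 1.4, 1.5]
opening: 0.583
```

```bash
python3 st.py
```

```text
18.4 bedxy -0.0014955728544697275 -0.00045368986598824526 z 0.12485576722276634 toolx-yaw 129.49577962821417 tilt [-0.0024 -0.0021] q [ 0.4841  0.9367 -0.7909  1.6688  0.8206  0.903   0.0455]
f bed 2.2624003324237623 0.9118607813613304 1.5041650191507356 m [ 0.1059 -0.2779  0.6838] op 0.582732393524003
```

>>> {"op": "carry_out", "data": {"commands": [[0,0,0,0,0,2.4],[0,0,0,0,0,2.4]]}}

```text
clock: 18.6
tool_pos: [0.6097, -0.0888, 0.1249]
eef_rot: [0.445, 0.895, -0.001, -0.001]
contact_force: [1.2, 1.1, 0.7]
opening: 0.581
```

```bash
python3 st.py
```

```text
18.6 bedxy -0.0014988873524374577 -0.0004418956765114405 z 0.12486687332948897 toolx-yaw 127.09568509445644 tilt [-0.0025 -0.0021] q [ 0.4796  0.9336 -0.7811  1.669   0.8126  0.8972  0.0099]
f bed 1.451902716184605 0.783665924606892 0.7058823953212155 m [ 0.1121 -0.3368  0.1855] op 0.5806941693797107
```

I meant that call to hold, but it turned another 2.4°. That puts the foot at an estimated 24–29 N, so I'll turn back the same amount to reach about 21 N.

>>> {"op": "carry_out", "data": {"commands": [[0,0,0,0,0,-1.3],[0,0,0,0,0,-2.6]]}}

```text
clock: 18.8
tool_pos: [0.6096, -0.0888, 0.1249]
eef_rot: [0.424, 0.906, -0.001, -0.001]
contact_force: [1.1, 0.8, 1.8]
opening: 0.581
```

```bash
python3 st.py
```

```text
18.8 bedxy -0.0015029625560484506 -0.000419000795771958 z 0.12487179586281993 toolx-yaw 129.818728536483 tilt [-0.0026 -0.0017] q [ 0.4849  0.9373 -0.7925  1.6685  0.8211  0.9041  0.0509]
f bed 1.2924194152454822 0.5107751504156661 1.7720606366836902 m [ 0.3263 -0.3792 -0.1608] op 0.5808439118259536
```

Clockwise drag of 0.68 N m and counter-clockwise drag of -0.16 N m at the same angle average to a foot torque of 0.26 N m. That is about 21 N, so I'll release.

>>> {"op": "carry_out", "data": {"commands": [[0,0,0,0,0,0],[0,0,0,0,0,0],[0,0,0,0,0,0],[0,0,0,0,0,0],[0,0,0,0,0,0],[0,0,0,0,0,0],[0,0,0,0,0,0]], "fingers": 0}}

```text
clock: 19.5
tool_pos: [0.6094, -0.089, 0.1248]
eef_rot: [0.424, 0.905, -0.002, -0.001]
contact_force: [0.0, -0.4, 0.5]
opening: 1.001
```

```bash
python3 st.py
```

```text
19.5 bedxy -0.0017864746615317017 -0.0006372049056169156 z 0.12479207669967424 toolx-yaw 129.7716292807919 tilt [-0.0029 -0.0025] q [ 0.4847  0.937  -0.7919  1.669   0.8215  0.9041  0.0497]
f bed -0.06734433227413751 -0.3949575172424765 0.48359056528046473 m [-0.0307 -0.0247 -0.0088] op 1.0014104179930097
```

>>> {"op": "carry_out", "data": {"commands": [[0,0,-0.02,0,0,0],[0,0,-0.06,0,0,0],[0,0,-0.1,0,0,0],[0,0,-0.13,0,0,0],[0,0,-0.13,0,0,0],[0.06,-0.02,-0.13,0,0,0],[0.12,-0.045,-0.13,0,0,0],[0.186,-0.067,-0.13,0,0,0],[0.186,-0.067,-0.13,0,0,0],[0.186,-0.067,-0.13,0,0,0]]}}

```text
clock: 20.5
tool_pos: [0.4327, 0.0132, 0.2546]
eef_rot: [0.42, 0.907, -0.004, -0.003]
contact_force: [0.5, 0.0, 0.0]
opening: 0.998
```

```bash
python3 st.py p10.png; python3 - <<'E'
from h import *
np.set_printoptions(precision=4,suppress=True)
b=[.611,-.088,np.radians(13.95)];c,s=np.cos(b[2]),np.sin(b[2])
for n in('scene','top'):
    p=r.snapshot(n)
    for l in ['peg','template_nose','ring_tab','inner_mark','spool','awl','slicker']:
        for d in r.spot_point(p,l)[:2]:
            v=np.array(d['xyz']);e=v[:2]-b[:2]
            print(n,l,round(d['p'],2),v,'bed',np.round([c*e[0]+s*e[1],-s*e[0]+c*e[1]],4))
E
```

```text
20.5 bedxy -0.1486537976137605 0.14123412922548093 z 0.2545918266397625 toolx-yaw 130.29600096338305 tilt [-0.0086 -0.0052] q [ 0.4791  0.5616 -0.9583  2.0652  0.6243  0.8446 -0.1465]
f bed 0.476014417300386 -0.09700761471359509 0.0337506877417871 m [-0.0618 -0.0872  0.0025] op 0.9979519385856341
scene peg 0.95 [0.4683 0.0947 0.0267] bed [-0.0944  0.2117]
scene peg 0.72 [ 0.4985 -0.1118  0.0489] bed [-0.1149  0.004 ]
scene template_nose 0.84 [0.3206 0.1048 0.0048] bed [-0.2354  0.2571]
scene template_nose 0.72 [ 0.6355 -0.0805  0.0276] bed [0.0256 0.0014]
scene ring_tab 0.47 [ 0.5962 -0.0538  0.1329] bed [-0.0061  0.0368]
scene spool 0.39 [0.5601 0.0178 0.0012] bed [-0.0239  0.115 ]
scene awl 0.59 [ 0.6526 -0.1899  0.0005] bed [ 0.0158 -0.1089]
scene awl 0.52 [0.3846 0.4386 0.0014] bed [-0.0928  0.5656]
scene slicker 0.62 [ 0.5046 -0.2326  0.0007] bed [-0.1381 -0.1147]
top peg 0.88 [0.5533 0.1895 0.0244] bed [0.0109 0.2832]
top peg 0.71 [ 0.4947 -0.1162  0.0472] bed [-0.1197  0.0007]
top template_nose 0.7 [0.6849 0.1199 0.0027] bed [0.1218 0.184 ]
top template_nose 0.44 [0.3229 0.1053 0.0053] bed [-0.233   0.2571]
top ring_tab 0.68 [ 0.5984 -0.0526  0.1329] bed [-0.0037  0.0374]
top inner_mark 0.56 [ 0.596  -0.0874  0.1561] bed [-0.0144  0.0042]
top inner_mark 0.47 [ 0.6528 -0.1941  0.0022] bed [ 0.015 -0.113]
top spool 0.53 [0.5594 0.0177 0.0002] bed [-0.0246  0.115 ]
top awl 0.73 [ 0.6538 -0.193   0.0017] bed [ 0.0162 -0.1122]
top slicker 0.74 [ 0.5076 -0.2296  0.0034] bed [-0.1345 -0.1125]
top slicker 0.28 [ 0.609  -0.086   0.0013] bed [-0.0015  0.0024]
```

View pics/p10.png

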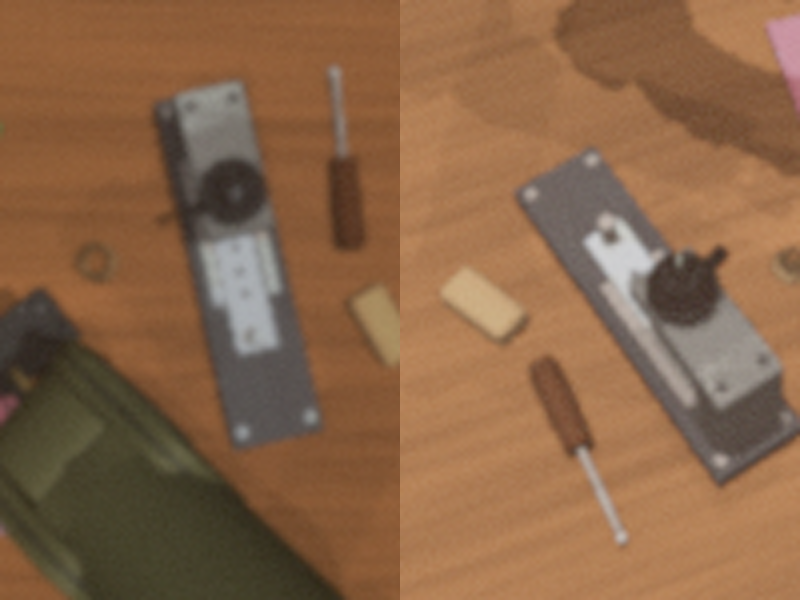

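```bash
python3 -c "
from plant import r
print(r.finish_job())"
```

```text
the job is handed in; nothing more can be done
None
```

I pushed the silver template home against the stop by its peg and turned only the outer ring clockwise until the foot bit. It now holds with about 21 N. I then opened the gripper, backed away and handed the job in. No verdict was reported.

**Template:** while pushing, the tool stopped moving and the force rose to about 8 N. Afterwards the peg measured at about bed x = -117 mm; fully home is -118 mm. One camera put the nose at +25.6 mm, short of the required 27.5 mm, but that reading is only good to about 4 mm. The stop contact and the peg position both say it is home.

**Clamp force:** the drag torque while turning rose from about 0.39 N m free to 0.68 N m clockwise. It was -0.16 N m turning back at the same angle, which averages to a foot force of about 21 N. The angle turned since the bite gives 18–22 N.

**Inner knob and bystanders:** the inner knob's mark read the same before and after to within 1.5 mm (one camera). The spool, awl and slicker read within about 3 mm of where they started in the top view. I did not re-measure the mallet, pot, glue or brush; the arm did not go near them.

**Two slips, both corrected:**
- **Wrist turn:** an unneeded flip in free air took joint 3 to -1.4726 (limit -1.47) and joint 7 to 2.654 (limit 2.66). I turned it back straight away. I cannot tell whether the joint 3 reading counts as passing its range.
- **Ring overshoot:** a call I meant as a hold turned the ring 2.4° too far, to an estimated 24–29 N. I turned it back about 2.6°.

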